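# Offer a flanged pipe up to its stand

### The arm

A 6-joint arm with a two-finger parallel gripper is mounted at the origin on the work surface. World frame = base frame: x ahead of the robot, y to its left, z up, the work surface at z = 0. Lengths are in mm, angles in rad, forces in N, time in s.
With the tool pointing down it reaches from about 250 to 775 mm from the base axis. Payload 4 kg.
Tool frame: the origin (TCP) lies on the front face of the gripper's body, between the roots of the fingers; the fingertips stand 73 mm ahead of it and the grasp point (between the pads) lies 54 mm ahead of it; z points along the fingers, y is the line along which they close (so a half turn about z gives the same grasp; the last joint's range is limited). The gripper opens to 85 mm and grips with 20 to 120 N. Pads are 22 mm wide; open, the fingers measure 114 mm over their backs; the gripper's body (76 mm by 85 mm) begins 54 mm behind the grasp point. The pads swing forward as they close: fully open they stand 13 mm farther back than shut.
Start: joints at [1.091, 0.087, 1.371, -0, 1.684, -0.103], TCP at [202.378, 511.423, 303.941] pointing down, gripper open.
Joint ranges: [-3.1, 3.1], [-0.76, 2.03], [0.27, 2.55], [-1.08, 4.22], [0.17, 2.65], [-2.57, 2.57]. Speed limits (rad/s): [2.79, 2.79, 3.14, 3.14, 3.14, 3.14].

### API

Orientations are given as a rotation vector (axis times angle).
In Python, from workcell import manip gives the robot as it stands.
- The arm moves only by the tool jog_arm, never from a script. Its argument "deltas" is a list of rows, each a list of 3 entries, a list of its own where there are three numbers: the turn, a rotation vector about the tool's x, y, z as a fraction of full scale, then the shift along the tool's x, y, z as a fraction of full scale, then the opening, from 0 (shut) to 1 (fully open). In form: [[[wx, wy, wz], [dx, dy, dz], gripper], ...]. A call has 1 to 20 rows; each row shifts and turns the commanded pose from where the row before left it, along the tool's axes as they then stand; what a row does not reach is not made up. Full scale, the value 1, is 0.025 m for a shift and pi rad for a turn. A row lasts 1/8 s, in which the tool goes at most 62.5 mm and 10.7 degrees, less where a joint would pass 70% of its speed; a pose out of reach is approached as far as the arm can. A call with a number of a shift or a turn outside -1 to 1 is refused whole. A call with a gripper value outside its range is refused whole. The fingers move at their own pace and stop on an object; "force" is the grip in N (left out, the last holds). Time passes only in rows, so rows that do not move let the fingers close. It gives the time, the measured TCP pose, the force, the opening and the grip force at its end, in the units of the state.
- manip.state(): the state, without advancing time (a new reading comes with each control period).
- manip.camera(name): name is "side" or "top" or "wrist"; returns a dict with "img" (420x560x3 uint8, red, green, blue), "depth" (420x560 float32, mm along the optical axis (not along the pixel's ray), 0 where there is no reading), "vfov" (degrees; the focal length in pixels is half the picture's height over the tangent of half this angle, whatever the lens; pixels are square), "cx", "cy" (the principal point, pixels), "k1" (the pictures are not rectified: a ray, as slopes to the right and down, at radius r is drawn at 1 + k1 r^2 times it, then the intrinsics apply), "extrinsics" (4x4, takes a point from world to camera coordinates); the wrist camera has in their place "tool_from_camera" (4x4, takes a point from camera to tool coordinates, whose origin is the TCP and whose axes are the flange's). Camera axes: x right, y up, looking along -z (the intrinsics and any distortion apply to the point x, -y, -z); pixel columns grow to the right and rows downward; lengths in mm; the calibration is good to about 2 mm. A picture is of the moment at which its call begins: read the wrist's pose just before it.
- manip.close_job(): hands the job in; it is judged then, once.
Trained networks look in a picture, given as the dict that the camera call returned (one of the last four; its "shot" number tells which), for a name from the list of things; names that differ only in an ending like _2 or _b are one class to them, and where a whole thing is asked for, a point or a joint stands for the part that bears it (a point fixed in the world has none). Each returns a list of dicts, best first, with "confidence" (0 to 1); they miss things now and then, are a little off and sometimes report something else, mostly with a low value. They report only what shows in the picture. A call takes as long as a camera call.
- manip.spot_in(picture, name): "position" ([x, y, z] in mm, in the coordinates of the camera as it stood for that picture, good to about 4 mm: the middle of the surface that is visible of it).
- manip.regions_of(picture, name): "region" (420x560 bool, what is visible of it).
The state is a dict: "t": time; "qpos": joint angles; "qd": joint speeds; "effort": joint torques, N m; "ee_pos": TCP position; "orientation": TCP orientation; "wrist_force": force on the tool from outside, world axes, zero at the start; "moment": the same for the moment, N m; "width": finger opening in mm; "finger_force": force on a finger pad.
Only numpy, scipy, OpenCV 4.12 (cv2) and the standard library are available. Lean on these libraries where they do the work, as an engineer would, in place of code of your own. Each camera call takes 0.05 s, during which the arm holds its last target. There are 200 camera calls.

### The job

Pick up the flanged pipe by its balance point, which lies close to the metal flange, and carry it level to the pipe stand. Hold it there level and still, its underside about 4 cm above the tips of the stand's taller, wide V head, centred over the stand and in line with it, the metal flange at the wide head's end. The program finishes while the gripper is still holding the pipe up: do not set it down on the stand or let it touch the stand, and leave the other things on the table where they are.

Things in the scene. Friction and masses are not known exactly. Their poses are not given: they have to be found in the camera images.
- pipe: Loose white pipe of smooth, slippery plastic, 40 mm diameter, 300 mm long over all, with a square dark steel flange (64 x 64 x 18 mm) on one end, a square white plastic plate (64 x 64 x 10 mm) on the other. 0.61 kg, give or take 30 percent. Lies on the edges of flange and plate, its axis 32 mm above the table. Origin: under its middle, on the table; x along the pipe, flange at -x, z up.
- pipe_balance (a point): The pipe's balance point (centre of mass), on the pipe axis, 48 mm from the flange's inner face towards the end plate, 84 mm from the middle of the length. A firm grip (about 60 N) here holds it level; gripped far from it, the pipe swings down in the fingers. Axes as pipe.
- pipe_middle (a point): The middle of the pipe's length, on the pipe axis, 32 mm above the origin. Axes as pipe.
- pipe_flange (a point): The centre of the steel flange, on the pipe axis, 141 mm from the middle of the pipe. Axes as pipe.
- stand: Pipe stand, fixed: plywood base 300 x 110 x 12 mm with two dark steel V heads, 180 mm apart, that would take the pipe lying level along the base. Wide head at -x: 90 mm across, 30 thick, tips 95 mm above the table; narrow head at +x: 54 across, 16 thick, tips 77 mm up. Origin: under the base's centre, on the table; x along the base from wide to narrow head, z up.
- stand_top (a point): The point above the middle of the stand at the height of the wide head's tips, 95 mm above the table, midway between the two heads. Axes as stand.
- tube: Bystander: an upright brown cardboard tube, 48 mm diameter, 110 mm high, on the table's far part. Origin: centre of its underside.
- elbow: Bystander: a white plastic pipe elbow lying flat at the table's left, two arms 70 mm long at right angles (along +x and +y), 56 mm high. Origin: under the corner where the arms meet.
- basket: Bystander: a white plastic basket 200 x 150 x 70 mm with three metal tubes in it, at the table's right. Origin: centre of its underside.

How it is judged:
By the outcome, as a careful person would: the job done as asked, in the order asked, and still so for the second after the job is handed in, while the arm keeps its last pose, push and grip.
It also fails if it takes over 48 s, if anything falls off the work surface, if the arm or the gripper's body presses on something with over 40 N, if the wrist force passes 120 N, or if a joint passes its speed limit or range.

## Working session

There is one attempt and no reset: what is moved stays moved. The work goes in short steps, Python scripts to look and compute and a tool call to move; the robot and the scene stay as the last step left them, time stands still between calls to the robot, and variables do not carry over. Pictures are saved under pics/ and viewed, at most 10 in all, crops included, and the job is handed in when it is done.

Besides the shell and the picture viewer there is one more tool, called after "Call:" by a JSON object that holds its "op" and its "data". jog_arm: Moves the arm, as the interface text tells. Shift numbers are shares of 0.025 m and turn numbers shares of pi rad, none past 1 either way. Its arguments: {"type":"object","properties":{"deltas":{"type":"array","items":{"type":"array"}},"force":{"type":"number"}},"required":["deltas"]}

```bash
mkdir -p pics; cat > h.py <<'E'
import numpy as np, cv2
from workcell import manip
from scipy.spatial.transform import Rotation as R
def cam(n):
    s=manip.state(); p=manip.camera(n)
    if n=='wrist':
        T=np.eye(4);T[:3,:3]=R.from_rotvec(s['orientation']).as_matrix();T[:3,3]=s['ee_pos']
        p['W']=T@np.array(p['tool_from_camera'])
    else: p['W']=np.linalg.inv(np.array(p['extrinsics']))
    return p
def cloud(p,mask=None):
    h,w=p['depth'].shape; f=h/2/np.tan(np.radians(p['vfov'])/2)
    m=(p['depth']>0)
    if mask is not None: m&=mask
    v,u=np.nonzero(m); d=p['depth'][m]
    K=np.array([[f,0,p['cx']],[0,f,p['cy']],[0,0,1.]])
    q=cv2.undistortPoints(np.stack([u,v],1).astype(float)[:,None],K,np.array([p['k1'],0,0,0.]))[:,0]
    c=np.stack([q[:,0]*d,-q[:,1]*d,-d],1)
    return c@p['W'][:3,:3].T+p['W'][:3,3]
def tow(p,x): return p['W'][:3,:3]@np.array(x)+p['W'][:3,3]
def save(p,n): cv2.imwrite('pics/'+n,p['img'][:,:,::-1])
E
python3 - <<'E'
from h import *
np.set_printoptions(precision=1,suppress=True)
ims=[]
for n in ['top','side','wrist']:
    p=cam(n); ims.append(p['img'])
    save(p,n+'0.png')
    for o in ['pipe','pipe_flange','stand','tube','elbow','basket']:
        for r in manip.spot_in(p,o)[:2]: print(n,o,tow(p,r['position']),round(r['confidence'],2))
    for o in ['pipe','stand']:
        r=manip.regions_of(p,o)
        if r:
            c=cloud(p,r[0]['region']); c=c[c[:,2]>14 if o=='pipe' else c[:,2]>5]
            if len(c)<30: continue
            (cx,cy),wh,a=cv2.minAreaRect(c[:,:2].astype(np.float32))
            print(n,o,r[0]['confidence'],len(c),'rect',cx,cy,wh,a,'z',np.percentile(c[:,2],[2,50,98]))
cv2.imwrite('pics/a.png',np.hstack([cv2.resize(i,(400,300)) for i in ims[:2]])[:,:,::-1])
E
```

```text
top pipe [ 594.7 -245.4   48.8] 0.59
top pipe_flange [ 595.8 -241.7   48.8] 0.89
top stand [547.4 193.   13.8] 0.87
top tube [730.1  -3.7  69.9] 0.89
top elbow [731.9  -0.7  71.2] 0.67
top elbow [608.4 479.   50.1] 0.64
top basket [ 630.2 -515.5   42.4] 0.56
top pipe 0.81 1678 rect 599.0167846679688 -239.4793701171875 (304.6953430175781, 63.645538330078125) 47.6341552734375 z [33.5 50.7 67.9]
top stand 0.57 4145 rect 554.1092529296875 198.0400848388672 (308.3788757324219, 116.68067169189453) 29.064661026000977 z [ 6.7 13.5 91.2]
side pipe [ 592.9 -228.9   43. ] 0.62
side pipe_flange [ 598.7 -224.9   46.5] 0.76
side stand [544.9 204.8  16.1] 0.6
side tube [728.6  12.8  70.9] 0.86
side elbow [599.  503.1  43.9] 0.82
side elbow [540.9 205.7  16.2] 0.69
side basket [ 627.8 -469.2   47.4] 0.89
side pipe 0.75 922 rect 596.9183959960938 -234.82424926757812 (306.59912109375, 73.79608917236328) 48.34305191040039 z [16.9 45.9 67.6]
side stand 0.64 2499 rect 551.4581298828125 199.57083129882812 (299.6416015625, 120.97753143310547) 27.19482421875 z [ 7.3 14.4 89. ]
wrist pipe_flange [434.4 148.2  15. ] 0.38
wrist stand [433.5 146.2  13. ] 0.89
wrist elbow [432.3 147.2  11.5] 0.53
wrist stand 0.71 713 rect 336.87835693359375 293.5458068847656 (49.19264221191406, 440.100830078125) 33.320133209228516 z [10.2 12.9 15.9]
```

View pics/top0.png

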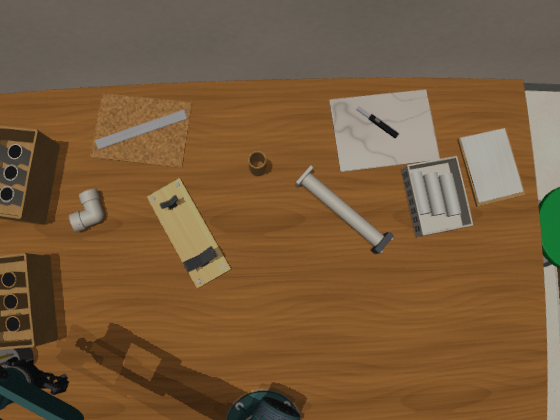

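View pics/side0.png

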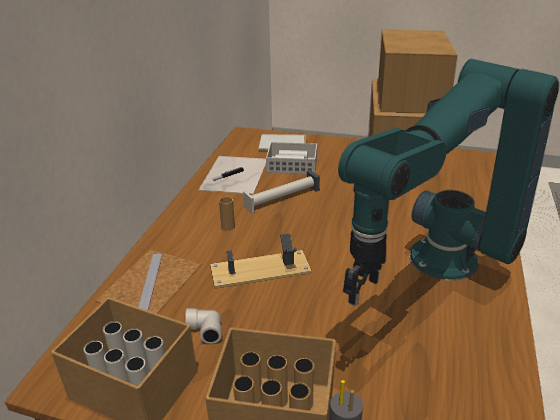

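The top view shows the pipe's steel flange at (383,242), its plate at (305,177), the stand's wide head at (200,258) and its narrow head at (172,203). The side view agrees with this. The two views differ by about 5 mm, so I'll refine with the wrist camera.

```bash
python3 - <<'E'
from h import *
np.set_printoptions(precision=3,suppress=True)
s=manip.state();print(s['t'],s['orientation'],R.from_rotvec(s['orientation']).as_matrix(),s['width'])
p=cam('wrist');print(np.array(p['tool_from_camera']),p['vfov'])
M=R.from_rotvec(s['orientation']).as_matrix()
for g in [(500,-180,304)]:
    print(M.T@(np.array(g)-s['ee_pos'])/25)
E
```

```text
1.35 [-0.588 -3.086 -0.   ] [[-0.93   0.368  0.   ]
 [ 0.368  0.93   0.   ]
 [ 0.     0.    -1.   ]] 85.24038993524276
[[  0.001   0.961   0.276  70.353]
 [  1.     -0.001  -0.      0.949]
 [  0.      0.276  -0.961 -70.401]
 [  0.      0.      0.      1.   ]] 68.55435606348902
[-21.246 -21.336  -0.005]
```

Call:
{"op": "jog_arm", "data": {"deltas": [[[0, 0, 0], [-0.95, -0.378, 0], 1], [[0, 0, 0], [-0.95, -0.378, 0], 1], [[0, 0, 0], [-0.95, -0.378, 0], 1], [[0, 0, 0], [-0.95, -0.378, 0], 1], [[0, 0, 0], [-0.95, -0.378, 0], 1], [[0, 0, 0], [-0.95, -0.378, 0], 1], [[0, 0, 0], [-0.95, -0.378, 0], 1], [[0, 0, 0], [-0.95, -0.378, 0], 1], [[0, 0, 0], [-0.95, -0.378, 0], 1], [[0, 0, 0], [-0.95, -0.378, 0], 1], [[0, 0, 0], [-0.95, -0.378, 0], 1], [[0, 0, 0], [-0.95, -0.378, 0], 1], [[0, 0, 0], [-0.95, -0.378, 0], 1], [[0, 0, 0], [-0.95, -0.378, 0], 1], [[0, 0, 0], [-0.95, -0.378, 0], 1], [[0, 0, 0], [-0.95, -0.378, 0], 1], [[0, 0, 0], [-0.95, -0.378, 0], 1], [[0, 0, 0], [0, 0, 0], 1], [[0, 0, 0], [0, 0, 0], 1]]}}

```text
t: 3.78
ee_pos: [518.4, 213.8, 303.9]
orientation: [-0.588, -3.085, -0.001]
wrist_force: [-0.3, -0.1, 0.2]
width: 85.1
finger_force: 0.0
```

```bash
python3 - <<'E'
from h import *
np.set_printoptions(precision=1,suppress=True)
s=manip.state();print(s['t'],s['ee_pos'])
p=cam('wrist');save(p,'w1.png')
rs=manip.regions_of(p,'stand')
for r in rs[:2]:
    c=cloud(p,r['region']);print(r['confidence'],len(c))
    for lo,hi in [(7,18),(40,85),(83,110)]:
        d=c[(c[:,2]>lo)&(c[:,2]<hi)]
        if len(d)>20: print(lo,len(d),cv2.minAreaRect(d[:,:2].astype(np.float32)),d.mean(0),d[:,2].max())
c=cloud(p);np.save('w1.npy',c)
E
```

```text
3.775 [518.4 213.8 303.9]
0.97 21567
7 17502 ((550.96728515625, 199.22042846679688), (300.309814453125, 110.1429443359375), 28.49362564086914) [542.3 199.6  12.5] 17.87803399122714
40 2707 ((548.067138671875, 197.49673461914062), (203.04196166992188, 62.311920166015625), 28.435178756713867) [523.3 181.6  69.2] 84.98426635086906
83 1234 ((471.81268310546875, 156.72743225097656), (29.865556716918945, 88.9408187866211), 28.477691650390625) [471.3 157.5  90.4] 97.03325715832705
0.26 5867
7 38 ((604.1069946289062, 464.0932922363281), (39.10836410522461, 94.53878021240234), 63.239463806152344) [593.1 474.3  15.1] 17.958612450711996
40 3946 ((617.7316284179688, 474.6526184082031), (59.07301712036133, 119.71892547607422), 81.62782287597656) [618.5 475.   48.2] 59.13249446231583
```

View pics/w1.png

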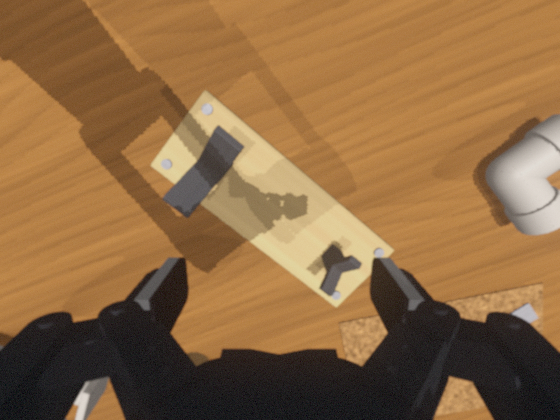

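The wrist view shows the stand's wide head at (205,170) and its narrow head at (338,268). Base size, head spacing and tip height (about 95-97 mm) match the text, so I take the stand at (551,199.2) and 28.5°. Next is the pipe.

Call:
{"op": "jog_arm", "data": {"deltas": [[[0, 0, 0], [-0.565, -0.915, 0], 1], [[0, 0, 0], [-0.565, -0.915, 0], 1], [[0, 0, 0], [-0.565, -0.915, 0], 1], [[0, 0, 0], [-0.565, -0.915, 0], 1], [[0, 0, 0], [-0.565, -0.915, 0], 1], [[0, 0, 0], [-0.565, -0.915, 0], 1], [[0, 0, 0], [-0.565, -0.915, 0], 1], [[0, 0, 0], [-0.565, -0.915, 0], 1], [[0, 0, 0], [-0.565, -0.915, 0], 1], [[0, 0, 0], [-0.565, -0.915, 0], 1], [[0, 0, 0], [-0.565, -0.915, 0], 1], [[0, 0, 0], [-0.565, -0.915, 0], 1], [[0, 0, 0], [-0.565, -0.915, 0], 1], [[0, 0, 0], [-0.565, -0.915, 0], 1], [[0, 0, 0], [-0.565, -0.915, 0], 1], [[0, 0, 0], [-0.565, -0.915, 0], 1], [[0, 0, 0], [-0.565, -0.915, 0], 1]]}}

```text
t: 6.0
ee_pos: [599.2, -237.0, 304.0]
orientation: [0.587, 3.086, 0.0]
wrist_force: [0.1, -1.2, 0.6]
width: 85.4
finger_force: 0.0
```

Call:
{"op": "jog_arm", "data": {"deltas": [[[0, 0, 0.056], [0, 0, 0], 1], [[0, 0, 0.056], [0, 0, 0], 1], [[0, 0, 0.056], [0, 0, 0], 1], [[0, 0, 0.056], [0, 0, 0], 1], [[0, 0, 0.056], [0, 0, 0], 1], [[0, 0, 0.056], [0, 0, 0], 1], [[0, 0, 0.056], [0, 0, 0], 1], [[0, 0, 0.056], [0, 0, 0], 1], [[0, 0, 0.056], [0, 0, 0], 1], [[0, 0, 0.056], [0, 0, 0], 1], [[0, 0, 0.056], [0, 0, 0], 1], [[0, 0, 0], [0, 0, 0], 1], [[0, 0, 0], [0, 0, 0], 1]]}}

```text
t: 7.62
ee_pos: [599.0, -236.4, 303.9]
orientation: [-2.873, -1.27, -0.0]
wrist_force: [-0.7, 0.4, -0.1]
width: 85.6
finger_force: 0.0
```

```bash
python3 - <<'E'
from h import *
np.set_printoptions(precision=3,suppress=True)
s=manip.state();print(s['t'],s['ee_pos'],s['qpos']);M=R.from_rotvec(s['orientation']).as_matrix();print(M)
p=cam('wrist');save(p,'w2.png')
for r in manip.regions_of(p,'pipe')[:1]:
    c=cloud(p,r['region']);print(r['confidence'],len(c))
    c=c[c[:,2]>12]
    print(cv2.minAreaRect(c[:,:2].astype(np.float32)),np.percentile(c[:,2],[2,50,99]))
    np.save('w2.npy',c)
for r in manip.spot_in(p,'pipe_flange')[:1]: print(tow(p,r['position']))
E
```

```text
7.625 [ 598.989 -236.368  303.883] [-0.464  0.299  1.123  0.     1.719  0.275]
[[ 0.673  0.74   0.   ]
 [ 0.74  -0.673  0.   ]
 [ 0.    -0.    -1.   ]]
0.94 11774
((597.583251953125, -239.78570556640625), (304.04437255859375, 63.9486083984375), 47.67637252807617) [32.612 50.657 65.315]
[ 614.142 -220.921   49.714]
```

View pics/w2.png

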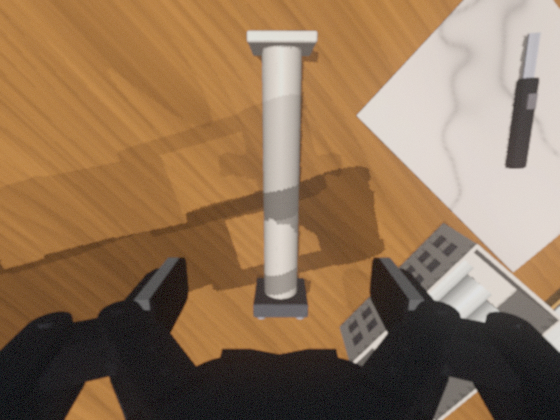

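The wrist view shows the pipe along the image column, with its flange at the bottom (281,298) and its plate at the top (281,40). The basket corner is clear of the grasp. Next I check the axial position.

```bash
python3 - <<'E'
from h import *
np.set_printoptions(precision=2,suppress=True)
s=manip.state();c=np.load('w2.npy')-s['ee_pos'];c=c@R.from_rotvec(s['orientation']).as_matrix()
z=303.9-c[:,2]
hi=z>57
a=c[hi,0];print('flange x',np.percentile(a[a<0],[1,50,99]),'plate x',np.percentile(a[a>0],[1,50,99]))
for lo in (-90,-60,-30,0,30,60,90,120):
    m=(c[:,0]>lo)&(c[:,0]<lo+30)&~hi&(z>42);print(lo,np.percentile(c[m,1],[1,50,99]),np.percentile(z[m],95))
E
```

```text
flange x [-153.75 -140.01 -133.25] plate x [138.05 142.19 148.05]
-90 [-15.15   1.2   18.67] 52.77882886180107
-60 [-15.2    1.09  18.32] 52.847417085628365
-30 [-15.64   0.98  18.59] 52.92815185060317
0 [-15.44   1.83  18.4 ] 52.826354383731385
30 [-15.14   1.72  18.72] 52.85436659397809
60 [-15.84   1.57  18.28] 52.894126110486326
90 [-15.56   1.46  18.65] 52.99026796418379
120 [-27.04   1.35  30.38] 55.04914883234474
```

Call:
{"op": "jog_arm", "data": {"deltas": [[[0, 0, 0], [-0.863, 0.016, 0], 1], [[0, 0, 0], [-0.863, 0.016, 0], 1], [[0, 0, 0], [-0.863, 0.016, 0], 1], [[0, 0, 0], [-0.863, 0.016, 0], 1], [[0, 0, 0], [0, 0, 0.9], 1], [[0, 0, 0], [0, 0, 0.9], 1], [[0, 0, 0], [0, 0, 0.9], 1], [[0, 0, 0], [0, 0, 0.9], 1], [[0, 0, 0], [0, 0, 0.9], 1], [[0, 0, 0], [0, 0, 0.9], 1], [[0, 0, 0], [0, 0, 0.9], 1], [[0, 0, 0], [0, 0, 0.9], 1], [[0, 0, 0], [0, 0, 0.8], 1], [[0, 0, 0], [0, 0, 0.5], 1], [[0, 0, 0], [0, 0, 0.38], 1], [[0, 0, 0], [0, 0, 0], 1], [[0, 0, 0], [0, 0, 0], 1]]}}

```text
t: 9.9
ee_pos: [542.3, -301.4, 82.7]
orientation: [2.874, 1.266, 0.001]
wrist_force: [-0.4, -0.5, -0.2]
width: 84.9
finger_force: 0.0
```

Call:
{"op": "jog_arm", "data": {"deltas": [[[0, 0, 0], [0, 0, 0], 0], [[0, 0, 0], [0, 0, 0], 0], [[0, 0, 0], [0, 0, 0], 0], [[0, 0, 0], [0, 0, 0], 0], [[0, 0, 0], [0, 0, 0], 0], [[0, 0, 0], [0, 0, 0], 0], [[0, 0, 0], [0, 0, 0], 0], [[0, 0, 0], [0, 0, 0], 0], [[0, 0, 0], [0, 0, 0], 0], [[0, 0, 0], [0, 0, 0], 0]], "force": 65}}

```text
t: 11.15
ee_pos: [542.3, -301.5, 82.6]
orientation: [2.874, 1.265, 0.002]
wrist_force: [1.0, -1.2, 4.9]
width: 38.5
finger_force: 66.3
```

Call:
{"op": "jog_arm", "data": {"deltas": [[[0, 0, 0], [0, 0, -0.15], 0], [[0, 0, 0], [0, 0, -0.3], 0], [[0, 0, 0], [0, 0, -0.4], 0], [[0, 0, 0], [0, 0, -0.3], 0], [[0, 0, 0], [0, 0, -0.1], 0], [[0, 0, 0], [0, 0, 0], 0], [[0, 0, 0], [0, 0, 0], 0], [[0, 0, 0], [0, 0, 0], 0]]}}

```text
t: 12.15
ee_pos: [541.6, -301.0, 112.7]
orientation: [-2.874, -1.266, 0.001]
wrist_force: [-0.1, -0.1, -6.2]
width: 38.4
finger_force: 65.9
```

```bash
cat > chk.py <<'E'
from h import *
np.set_printoptions(precision=2,suppress=True)
def fit(n):
    s=manip.state();p=cam(n);rs=manip.regions_of(p,'pipe')
    if not rs: return print(n,'none')
    T=s['ee_pos'];M=R.from_rotvec(s['orientation']).as_matrix()
    c=cloud(p,rs[0]['region']);l=(c-T)@M
    l=l[(abs(l[:,1])<40)&(abs(l[:,2]-54)<60)]   # tool coords
    b=l[(l[:,0]>20)&(l[:,0]<190)]
    xs=np.arange(20,220,20);top=[];yy=[]
    for x in xs:
        k=b[(b[:,0]>=x)&(b[:,0]<x+20)]
        if len(k)>10: top.append((x+10,np.percentile(k[:,2],8),(np.percentile(k[:,1],2)+np.percentile(k[:,1],98))/2))
    t=np.array(top)
    print(n,rs[0]['confidence'],len(l),'x range',np.percentile(l[:,0],[0.5,99.5]))
    if len(t)>3:
        f=np.polyfit(t[:,0],t[:,1],1);g=np.polyfit(t[:,0],t[:,2],1)
        print(' top line tool z slope deg',np.degrees(np.arctan(f[0])),'at0',f[1],'y slope deg',np.degrees(np.arctan(g[0])),'at0',g[1],'resid',(t[:,1]-np.polyval(f,t[:,0])).std())
    return p
if __name__=='__main__':
    s=manip.state();print(s['t'],s['ee_pos'],s['wrist_force'],s['moment'],s['width'],s['finger_force'])
    p=fit('wrist');save(p,'c%d.png'%(s['t']*100))
    for n in('side','top'): fit(n)
E
python3 chk.py
```

```text
12.15 [ 541.61 -301.03  112.69] [-0.11 -0.1  -6.24] [ 0.01 -0.02  0.  ] 38.37568706759423 65.85748314857483
wrist 0.87 35713 x range [-47.34 104.5 ]
 top line tool z slope deg 0.06188848923221664 at0 30.044367847501398 y slope deg -0.1133974900385098 at0 -0.6111191324249602 resid 0.07746998109239533
side 0.89 802 x range [-59.97 238.5 ]
 top line tool z slope deg 0.029373088562482642 at0 27.861660812158465 y slope deg 0.33522186481075056 at0 -8.309935206542265 resid 0.6903096926022735
top 0.69 1381 x range [-67.11 235.1 ]
 top line tool z slope deg 0.022813341516545554 at0 27.53613467317457 y slope deg 0.7608636096064323 at0 1.9971977911881835 resid 0.6588731468348406
```

It's held level and centred: moment about 0, slope under 0.1°, mass about 0.64 kg. Now the lift and carry.

Call:
{"op": "jog_arm", "data": {"deltas": [[[0, 0, 0], [0, 0, -0.3], 0], [[0, 0, 0], [0, 0, -0.6], 0], [[0, 0, 0], [0, 0, -0.8], 0], [[0, 0, 0], [0, 0, -0.8], 0], [[0, 0, 0], [0, 0, -0.8], 0], [[0, 0, 0], [0, 0, -0.8], 0], [[0, 0, 0], [0, 0, -0.5], 0], [[0, 0, 0], [0.13, -0.155, -0.3], 0], [[0, 0, 0], [0.258, -0.311, 0], 0], [[0, 0, 0], [0.388, -0.466, 0], 0], [[0, 0, 0], [0.517, -0.621, 0], 0], [[0, 0, 0], [0.517, -0.621, 0], 0], [[0, 0, 0], [0.517, -0.621, 0], 0], [[0, 0, 0], [0.517, -0.621, 0], 0], [[0, 0, 0], [0.517, -0.621, 0], 0], [[0, 0, 0], [0.517, -0.621, 0], 0], [[0, 0, 0], [0.517, -0.621, 0], 0], [[0, 0, 0], [0.517, -0.621, 0], 0], [[0, 0, 0], [0.517, -0.621, 0], 0], [[0, 0, 0], [0.517, -0.621, 0], 0]]}}

```text
t: 14.95
ee_pos: [510.3, -69.7, 235.7]
orientation: [-2.875, -1.266, -0.0]
wrist_force: [0.6, -0.5, -4.9]
width: 38.5
finger_force: 66.0
```

Call:
{"op": "jog_arm", "data": {"deltas": [[[0, 0, 0], [0.517, -0.621, 0], 0], [[0, 0, 0], [0.517, -0.621, 0], 0], [[0, 0, 0], [0.517, -0.621, 0], 0], [[0, 0, 0], [0.517, -0.621, 0], 0], [[0, 0, 0], [0.517, -0.621, 0], 0], [[0, 0, 0], [0.517, -0.621, 0], 0], [[0, 0, 0], [0.517, -0.621, 0], 0], [[0, 0, 0], [0.517, -0.621, 0], 0], [[0, 0, 0], [0.517, -0.621, 0], 0], [[0, 0, 0], [0.517, -0.621, 0], 0], [[0, 0, 0], [0.388, -0.466, 0], 0], [[0, 0, 0], [0.258, -0.311, 0], 0], [[0, 0, 0], [0.13, -0.155, 0], 0], [[0, 0, 0], [0, 0, 0], 0]]}}

```text
t: 16.7
ee_pos: [479.1, 159.2, 235.6]
orientation: [2.875, 1.266, -0.0]
wrist_force: [0.1, -0.2, -5.1]
width: 38.6
finger_force: 66.0
```

Call:
{"op": "jog_arm", "data": {"deltas": [[[0, 0, 0.005], [0, 0, 0], 0], [[0, 0, 0.01], [0, 0, 0], 0], [[0, 0, 0.015], [0, 0, 0], 0], [[0, 0, 0.015], [0, 0, 0], 0], [[0, 0, 0.015], [0, 0, 0], 0], [[0, 0, 0.015], [0, 0, 0], 0], [[0, 0, 0.015], [0, 0, 0], 0], [[0, 0, 0.01], [0, 0, 0], 0], [[0, 0, 0.006], [0, 0, 0], 0], [[0, 0, 0], [0, 0, 0], 0], [[0, 0, 0], [0, 0, 0], 0], [[0, 0, 0], [0, 0, 0], 0]]}}

```text
t: 18.2
ee_pos: [479.1, 159.2, 235.7]
orientation: [-3.045, -0.772, -0.0]
wrist_force: [0.9, 0.0, -6.2]
width: 38.3
finger_force: 66.0
```

```bash
cat >> chk.py <<'E'
    M=R.from_rotvec(s['orientation']).as_matrix();print('yaw',np.degrees(np.arctan2(M[1,0],M[0,0])),'zaxis',M[:,2],'to go (tool, units)',M.T@(np.array([477.2,159.1,208.5])-s['ee_pos'])/25)
E
python3 chk.py; ls pics
```

```text
18.2 [479.12 159.24 235.69] [ 0.89  0.01 -6.22] [ 0.02 -0.07 -0.01] 38.30135945509633 66.01143479347229
wrist 0.74 36134 x range [-47.7  104.25]
 top line tool z slope deg 0.050123621657089744 at0 30.012517291682904 y slope deg 0.020814545433513167 at0 -1.0064005973007333 resid 0.06481155080082578
side 0.79 1404 x range [-65.67 235.24]
 top line tool z slope deg 0.1960879870614108 at0 28.053800777784105 y slope deg 0.868791371268301 at0 -10.077244668155178 resid 0.3377639539256061
top 0.67 1060 x range [-68.08 231.85]
 top line tool z slope deg -0.08870187076289594 at0 27.962966850915983 y slope deg -1.079068722394514 at0 5.834817405175705 resid 0.34855015135236883
yaw 28.456364199906986 zaxis [ 0.  0. -1.] to go (tool, units) [-0.07 -0.03  1.09]
a.png
c1215.png
c1820.png
side0.png
top0.png
w1.png
w2.png
wrist0.png
```

Call:
{"op": "jog_arm", "data": {"deltas": [[[0, 0, 0], [-0.02, -0.01, 0.15], 0], [[0, 0, 0], [-0.02, -0.01, 0.3], 0], [[0, 0, 0], [-0.02, -0.01, 0.3], 0], [[0, 0, 0], [-0.01, 0, 0.24], 0], [[0, 0, 0], [0, 0, 0.1], 0], [[0, 0, 0], [0, 0, 0], 0], [[0, 0, 0], [0, 0, 0], 0], [[0, 0, 0], [0, 0, 0], 0], [[0, 0, 0], [0, 0, 0], 0]]}}

```text
t: 19.62
ee_pos: [477.3, 159.1, 208.7]
orientation: [-3.045, -0.772, -0.001]
wrist_force: [0.5, -0.7, -6.1]
width: 38.2
finger_force: 66.0
```

```bash
python3 chk.py; python3 - <<'E'
from h import *
save(cam('side'),'s9.png')
E
```

```text
19.625 [477.31 159.05 208.66] [ 0.46 -0.74 -6.11] [-0.03  0.01 -0.01] 38.21033553100326 66.01087689399719
wrist 0.66 36131 x range [-47.72 104.3 ]
 top line tool z slope deg 0.04621185696353757 at0 30.03448436710328 y slope deg -0.06934681678250873 at0 -0.8887930377175874 resid 0.06808392220331003
side 0.81 1420 x range [-63.51 235.08]
 top line tool z slope deg 0.2797767786349842 at0 27.757202887696707 y slope deg 0.41250052647971247 at0 -8.568839935686388 resid 0.4607590437987531
top 0.96 1028 x range [-66.9  231.52]
 top line tool z slope deg -0.013605703032401589 at0 28.034968092194262 y slope deg 0.603324389117956 at0 1.7112694800613826 resid 0.19775624425631166
yaw 28.448327626737388 zaxis [ 0.  0. -1.] to go (tool, units) [-0.   -0.    0.01]
```

View pics/s9.png

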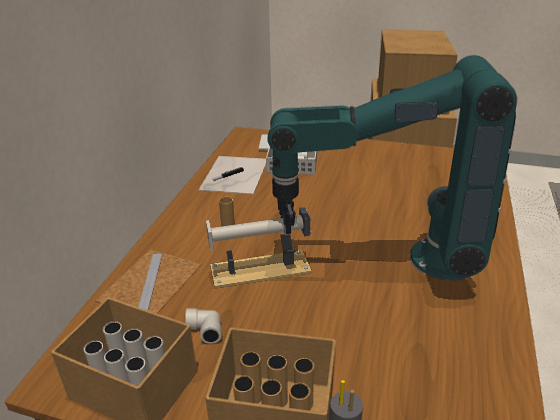

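The side view shows the pipe held level over the stand, from (210,233) to (305,222), with the flange at the wide-head end and a clear gap above the heads. The tube, elbow and basket are where they were.

```bash
python3 -c "
from workcell import manip
print(manip.close_job())"
```

```text
the job is handed in; nothing more can be done
None
```

Handed in at about 20 s: the pipe is gripped at its balance point and held level and still, centred over the stand and in line with it. Its flange is at the wide-head end, and the tube's underside is about 4.3 cm above the wide head's tips.

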